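# Fold down the analyser's sprung cup step and stand the mince sample on it

### The arm

A 7-joint arm with a two-finger parallel gripper is mounted at the origin on a cart in front of the work surface, level with it; the furniture and walls round the work are solid. World frame = base frame: x ahead of the robot, y to its left, z up, the work surface at z = 0. Lengths are in m, angles in rad, forces in N, time in s.
With the tool pointing down it reaches from about 0.4 to 0.875 m from the base axis. Payload 19.3 kg.
Tool frame: the origin (TCP) lies midway between the tips of the shut fingers; the grasp point (between the pads) lies 19 mm behind it; z points along the fingers, y is the line along which they close (so a half turn about z gives the same grasp; the last joint's range is limited). The gripper opens to 85 mm and grips with 20 to 120 N. Pads are 22 mm wide; open, the fingers measure 114 mm over their backs; the gripper's body (76 mm by 85 mm) begins 54 mm behind the grasp point. The pads swing forward as they close: fully open they stand 13 mm farther back than shut.
Start: joints at [-1.291, 0.521, -0.036, 1.599, 0.021, 1.021, -0.113], TCP at [0.214, 0.587, 0.231] pointing down, gripper open.
Joint ranges: [-2.91, 2.91], [-0.3, 2.13], [-1.5, 1.42], [0.17, 2.43], [-1.26, 4.41], [0.16, 1.93], [-2.52, 2.52]. Speed limits (rad/s): [1.89, 1.89, 2.39, 2.39, 3.01, 3.01, 3.01].

### API

Orientations are given as [roll, pitch, yaw] about the fixed x, y, z axes, in that order (R = Rz(yaw) Ry(pitch) Rx(roll)).
In Python, from workcell import * gives the robot as it stands. The module is installed in compiled form; this text tells all that it offers.
- The arm moves only by the tool play_rows, never from a script. Its argument "deltas" is a list of rows, each a list of 7 numbers: the shift along the tool's x, y, z in units of 500 mm (1.0 is 500 mm), then the turn, a rotation vector about the tool's x, y, z in units of 120 degrees (1.0 is 120 degrees), then the closure, from 0 (fully open) to 1 (shut). A call has 1 to 10 rows; each row is the pose to reach, as a shift and turn from the pose commanded when the call began, along the tool's axes at that moment; what a row does not reach only later rows make up. A row lasts 1/10 s, in which the tool goes at most 50 mm and 8.59 degrees, less where a joint would pass 70% of its speed; a pose out of reach is approached as far as the arm can. A call with a number of a shift or a turn outside -1 to 1 is refused whole. A call with a gripper value outside its range is refused whole. The fingers move at their own pace and stop on an object; "newtons" is the grip in N (left out, the last holds). Time passes only in rows, so rows that repeat a pose let the fingers close. It gives the time, the measured TCP pose, the force, the opening and the grip force at its end, in the units of the state.
- observe(): the state, without advancing time (a new reading comes with each control period).
- grab_frame(name): name is "side" or "top" or "wrist"; returns the picture (420x560x3 uint8, red, green, blue); there is no depth.
- get_calibration(name): a dict with "fovy" (degrees; the focal length in pixels is half the picture's height over the tangent of half this angle, whatever the lens; pixels are square), "cx", "cy" (the principal point, pixels), "k1" (the pictures are not rectified: a ray, as slopes to the right and down, at radius r is drawn at 1 + k1 r^2 times it, then the intrinsics apply), "xyz" and "rotation" of the camera in the world. Camera axes: x right, y down, z forward; pixel columns grow to the right and rows downward; lengths in m; the calibration is good to about 2 mm. A picture is of the moment at which its call begins: read the wrist's pose just before it. get_calibration takes no time and is no camera call; for the wrist camera it gives the pose at the moment of the call.
- job_done(): hands the job in; it is judged then, once.
The state is a dict: "clock": time; "qpos": joint angles; "qd": joint speeds; "joint_efforts": joint torques, N m; "position": TCP position; "tool_rot": TCP orientation; "force": force on the tool from outside, world axes, zero at the start; "moment": the same for the moment, N m; "grip_width": finger opening in m; "finger_force": force on a finger pad.
Only numpy, scipy, OpenCV 4.12 (cv2) and the standard library are available. Lean on these libraries where they do the work, as an engineer would, in place of code of your own. Each camera call takes 0.05 s, during which the arm holds its last target. There are 200 camera calls.

### The job

Fold the analyser's sprung cup step down from its window, past the point where its spring flips, until it snaps home level against its lower stop. Then stand the sample cup with the pink contents upright in the blue ring on the step; set it down, do not drop it. Leave the green cup and the timer where they are.

Things in the scene. Friction and masses are not known exactly. Their poses are not given: they have to be found in the camera images.
- analyser: White desktop analyser, fixed; place and yaw vary. Case 130 deep x 150 wide; flat front ledge 100 mm high, behind it a sloped grey display rising to 152 mm. Origin on the worktop under the case's centre; x from its front to its back, y along the step's hinge (to the left for one facing its front), z up. Front face at x = -65 mm; plinth, 19 mm high or less, reaches x = -120 mm.
- cup_step (a joint): Hinge of the cup step, rad: 0 = upright over the window; 1.571 = folded forward, level on its lower stop. Hinge line along the analyser's y at x = -90 mm, 45 mm up. A spring at the -y side pulls it to either end; dead centre near 0.7. About 5 N at the free edge starts it, less further on; past 0.8 it snaps down by itself within 0.3 s and stays, held by about 6 N. Let go before dead centre it snaps back up.
- step_edge (a point): Middle of the step's free edge: blue bar 10 mm thick, 88 mm long, 102 mm from the hinge line. Stowed it is 147 mm up; the step's upper 50 mm stand free above the ledge, and a finger fits behind it over the ledge (step to display: 45 mm at the ledge, 70 mm 20 mm higher). Axes of the step: stowed, x to the case, y along the bar, z up; folded down, x up, z away from the case.
- cup_ring (a point): Centre of the blue ring, 62 mm across, on the step's inner face, 55 mm from the hinge line. The step is an aluminium plate 88 wide, 100 long, 8 mm thick. Folded down, this point is on its upper face, 49 mm above the worktop, 80 mm in front of the case's front face, x axis up. Stowed, the ring faces the case.
- pink_cup: The sample: clear round cup with closed white lid, pink contents, 20 mm pink dot label on the lid; 59 mm across the rim, about 55 mm lower down, 45 mm tall, about 70 g. Origin at the centre of its underside, z up. Stands on the worktop at the right of the analyser, about 110 mm from the green cup; the two change places.
- green_cup: Same cup with pale green contents and a green dot label on its lid, 59 x 45 mm; not wanted. Origin at the centre of its underside.
- timer: White square timer lying flat, 62 x 62 x 20 mm, not wanted. Origin at the centre of its underside.
There are look-alikes about, which are no part of the job. Leave any turquoise look-alike of the pink_cup alone.

How it is judged:
On the way:
1. the cup step has snapped down to its lower stop (value of joint cup_step above 1.5 rad), for 0.2 s.
At the end, for the whole second after the job is handed in: The step is down on its lower stop (joint over 1.5), and the pink cup stands at rest on it, upright within 0.12 rad, its centre within 15 mm of the ring's centre and its underside on the step's face (within 6 mm) (value of joint cup_step above 1.5 rad and horizontal distance between pink_cup and cup_ring below 0.015 m and x of pink_cup in the frame of cup_ring between -0.005 and 0.006 m and angle between pink_cup's own z axis and vertical below 0.12 rad and linear speed of pink_cup below 0.02 m/s); the robot touches nothing.
It fails at once if the pink cup was dropped or knocked flying (faster than 0.45 m/s with no finger on it; a fall of about 10 mm) (linear speed of pink_cup above 0.45 m/s and contact force between the fingers and pink_cup below 0.01 N).
It fails at once if the green cup was moved more than 30 mm (distance of green_cup from where it was at the start of the episode above 0.03 m).
It fails at once if the timer was moved more than 30 mm (distance of timer from where it was at the start of the episode above 0.03 m).
It also fails if it takes over 54 s, if anything falls off the work surface, if the arm or the gripper's body presses on something with over 40 N, if the wrist force passes 120 N, or if a joint passes its speed limit or range.

## Working session

There is one attempt and no reset: what is moved stays moved. The work goes in short steps, Python scripts to look and compute and a tool call to move; the robot and the scene stay as the last step left them, time stands still between calls to the robot, and variables do not carry over. Pictures are saved under pics/ and viewed, at most 10 in all, crops included, and the job is handed in when it is done.

Besides the shell and the picture viewer there is one more tool, called after "Request:" as a command line: name --pt "numbers of a row" for each row, then --argument value for the rest. play_rows: Moves the arm, as the interface text tells. Its arguments: {"type":"object","properties":{"deltas":{"type":"array"},"newtons":{"type":"number"}},"required":["deltas"]}

```bash
mkdir -p pics; cat > h.py <<'E'
from workcell import *
import numpy as np, cv2
from scipy.spatial.transform import Rotation as Ro
def ray(c,u,v):
    f=210/np.tan(np.radians(c["fovy"])/2)
    p=np.array([(u-c["cx"])/f,(v-c["cy"])/f]); q=p.copy()
    for _ in range(30): q=p/(1+c["k1"]*(q@q))
    R=np.array(c["rotation"]); R=R if R.shape==(3,3) else Ro.from_euler('xyz',R).as_matrix()
    return np.array(c["xyz"]),R@np.array([q[0],q[1],1])
def onz(c,u,v,z):
    o,d=ray(c,u,v); return o+d*(z-o[2])/d[2]
def save(n,im): cv2.imwrite(n,im[:,:,::-1])
E
python3 - <<'E'
from h import *
print(observe())
a={n:grab_frame(n) for n in("side","top")}
for n in a: save(f"pics/{n}0.png",a[n]); print(get_calibration(n))
E
```

```text
{'clock': 0.0, 'qpos': array([-1.29120641,  0.52205502, -0.03633409,  1.60003069,  0.02115743,
        1.02110004, -0.11280177]), 'qd': array([ 5.18380782e-04,  3.99065268e-04, -3.38872951e-04,  4.55424130e-04,
        1.02351157e-03,  5.20962111e-04,  2.04999968e-05]), 'joint_efforts': array([-5.34121937e-04, -9.27096891e+01,  1.97931133e+00, -3.69948685e+01,
        1.77508785e-02,  7.95084285e-03, -1.14100894e-04]), 'position': array([0.2140866 , 0.58680844, 0.23069197]), 'tool_rot': array([-3.14038341e+00,  4.78294037e-05,  2.79177497e+00]), 'force': array([0.39534975, 0.34692281, 0.60718242]), 'moment': array([ 0.01617903,  0.02665272, -0.00020267]), 'finger_force': 0.0, 'grip_width': 0.08573612096579557}
{'fovy': 57.22779946240195, 'cx': 282.1038526802894, 'cy': 209.23860942581774, 'k1': -0.020325728567079742, 'xyz': array([ 0.00096307, -0.44875504,  0.77821644]), 'rotation': array([-2.47893575,  0.00424909, -1.18124771])}
{'fovy': 52.24490457409903, 'cx': 277.40400317473916, 'cy': 210.2594898542651, 'k1': -0.09525152381065552, 'xyz': array([ 0.39238547, -0.21566849,  0.96811425]), 'rotation': array([-3.06027888, -0.01246664, -1.57750075])}
```

View pics/side0.png

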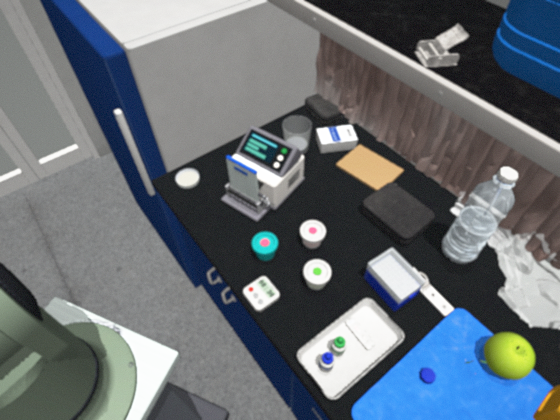

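View pics/top0.png

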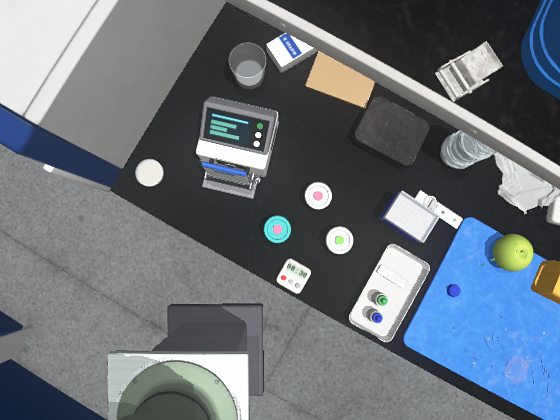

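Candidates for the pink cup in the top view are the white-lidded cup with a pink dot at (318,196), the turquoise-lidded cup with a pink dot at (277,229), which is a look-alike, and the green-dot cup at (340,240). The description picks (318,196). The analyser is at about (235,145) with its blue bar at (225,169). The timer is at (294,276).

```bash
python3 - <<'E'
from h import *
T=get_calibration("top");S=get_calibration("side")
im=cv2.imread("pics/top0.png");hs=cv2.cvtColor(im,cv2.COLOR_BGR2HSV)
sd=cv2.imread("pics/side0.png");hd=cv2.cvtColor(sd,cv2.COLOR_BGR2HSV)
def cen(h,lo,hi,box):
    m=cv2.inRange(h,lo,hi);k=np.zeros_like(m);x0,y0,x1,y1=box;k[y0:y1,x0:x1]=m[y0:y1,x0:x1]
    return k
def mid(p,q):
    (a,d),(b,e)=p,q; s=np.linalg.lstsq(np.c_[d,-e],b-a,rcond=None)[0]
    P,Q=a+s[0]*d,b+s[1]*e; return (P+Q)/2,np.linalg.norm(P-Q)
c=lambda k:np.argwhere(k).mean(0)[::-1]
for n,lo,hi,bt,bs in [("pink",(150,60,120),(179,255,255),(303,180,333,212),(298,215,328,245)),
  ("green",(40,60,80),(75,255,255),(325,225,355,255),(300,255,335,290)),
  ("turq",(150,60,120),(179,255,255),(262,214,292,245),(250,230,280,260))]:
    a=c(cen(hs,lo,hi,bt));b=c(cen(hd,lo,hi,bs)); print(n,a,b,onz(T,*a,.045),onz(S,*b,.045),mid(ray(T,*a),ray(S,*b)))
k=cen(hs,(105,140,80),(130,255,255),(195,155,255,185)); r=cv2.minAreaRect(np.argwhere(k)[:,::-1].astype(np.float32)); b=cv2.boxPoints(r)
print(r); 
for p in b: print(p,onz(T,*p,.147))
k2=cen(hd,(105,140,80),(130,255,255),(220,145,265,190)); r2=cv2.minAreaRect(np.argwhere(k2)[:,::-1].astype(np.float32))
print(r2,mid(ray(T,*r[0]),ray(S,*r2[0])))
o=cv2.resize(im[90:290,190:370],None,fx=3,fy=3,interpolation=2);cv2.imwrite("pics/c.png",o)
E
```

```text
pink [317.78688525 195.24590164] [312.5 230. ] [ 0.49978479 -0.31569051  0.045     ] [ 0.49916962 -0.31702403  0.045     ] (array([ 0.50021599, -0.31629895,  0.04309642]), np.float64(0.0008971674776827705))
green [338.94915254 239.61016949] [316.8627451  270.92156863] [ 0.4031783  -0.36019957  0.045     ] [ 0.40175508 -0.36155803  0.045     ] (array([ 0.4033405 , -0.36094385,  0.04183213]), np.float64(0.0005503510114790414))
turq [277.      228.96875] [264.41509434 242.        ] [ 0.42708247 -0.22653915  0.045     ] [ 0.42686212 -0.22720422  0.045     ] (array([ 0.42723074, -0.22675053,  0.04415829]), np.float64(0.00046540246237148725))
((223.40728759765625, 169.40167236328125), (44.597137451171875, 6.445972919464111), 12.994616508483887)
[200.95505 167.52809] [ 0.54338995 -0.07834809  0.147     ]
[202.40448 161.24718] [ 0.55575817 -0.0810376   0.147     ]
[245.85953 171.27525] [ 0.53542589 -0.16569186  0.147     ]
[244.4101  177.55617] [ 0.52313097 -0.16289028  0.147     ]
((239.26890563964844, 165.61814880371094), (34.412330627441406, 8.208740234375), 33.17851257324219) (array([ 0.53908205, -0.12036882,  0.14399021]), np.float64(0.003234713629176588))
```

View pics/c.png

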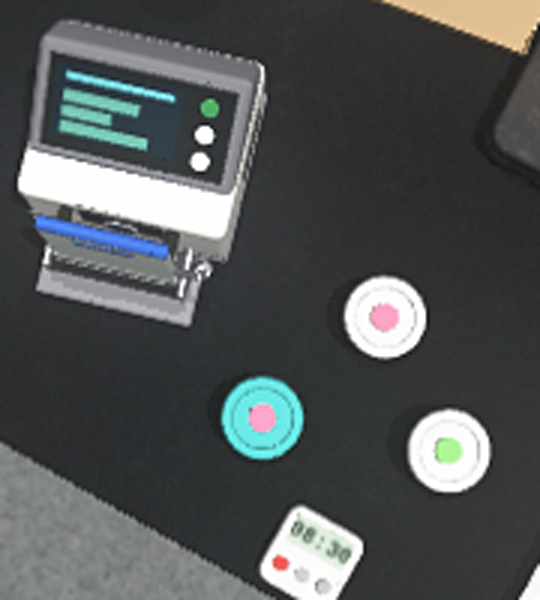

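Crop confirmed: the white lid with the pink dot at (385,317) is the pink cup, and turquoise is the look-alike. The measured bar is 87 mm long at z≈0.145, which matches. The analyser's yaw is about -0.236. The target lies behind the bar, at about (0.568,-0.129).

```bash
cat >> h.py <<'E'
def to(p,yaw):
    s=observe(); R=Ro.from_euler('xyz',s["tool_rot"]); G=Ro.from_euler('xyz',[np.pi,0,yaw])
    d=R.inv().apply(np.array(p)-s["position"])/.5; w=(R.inv()*G).as_rotvec()/np.radians(120)
    print("t",s["clock"],"units",d.round(4),w.round(4),"pos",s["position"].round(4),"rot",s["tool_rot"].round(3),"q",s["qpos"].round(2))
E
python3 -c "
from h import *
to((.40,.2,.231),2.906); to((.568,-.129,.22),2.906)"
```

```text
t 0.1 units [-6.144e-01 -5.995e-01  2.000e-04] [-0.0005  0.     -0.0545] pos [0.2141 0.5869 0.2308] rot [-3.141  0.     2.792] q [-1.29  0.52 -0.04  1.6   0.02  1.02 -0.11]
t 0.1 units [-1.1555 -1.1025  0.0228] [-0.0005  0.     -0.0545] pos [0.2141 0.5869 0.2308] rot [-3.141  0.     2.792] q [-1.29  0.52 -0.04  1.6   0.02  1.02 -0.11]
```

Request:
play_rows --pt "-0.61 -0.6 0 0 0 -0.0545 1" --pt "-0.61 -0.6 0 0 0 -0.0545 1" --pt "-0.61 -0.6 0 0 0 -0.0545 1" --pt "-0.61 -0.6 0 0 0 -0.0545 1" --pt "-0.61 -0.6 0 0 0 -0.0545 1" --pt "-0.61 -0.6 0 0 0 -0.0545 1" --pt "-0.61 -0.6 0 0 0 -0.0545 1" --pt "-0.61 -0.6 0 0 0 -0.0545 1" --pt "-0.61 -0.6 0 0 0 -0.0545 1" --pt "-0.61 -0.6 0 0 0 -0.0545 1" --newtons 40

```text
clock: 1.1
position: [0.3993, 0.1971, 0.2313]
tool_rot: [-3.141, 0.0, 2.9]
force: [0.1, 0.5, -0.1]
grip_width: 0.0
finger_force: 0.0
```

```bash
python3 -c "
from h import *
to((.568,-.129,.22),2.906)"
```

```text
t 1.1 units [-0.4835 -0.5528  0.0234] [-0.0004  0.0002 -0.0027] pos [0.3993 0.1971 0.2313] rot [-3.141  0.     2.9  ] q [-0.65  0.24  0.06  2.05 -0.02  0.85  0.76]
```

Request:
play_rows --pt "-0.4835 -0.553 0 0 0 -0.0027 1" --pt "-0.4835 -0.553 0 0 0 -0.0027 1" --pt "-0.4835 -0.553 0 0 0 -0.0027 1" --pt "-0.4835 -0.553 0 0 0 -0.0027 1" --pt "-0.4835 -0.553 0 0 0 -0.0027 1" --pt "-0.4835 -0.553 0 0 0 -0.0027 1" --pt "-0.4835 -0.553 0 0 0 -0.0027 1" --pt "-0.4835 -0.553 0 0 0 -0.0027 1" --pt "-0.4835 -0.553 0 0 0 -0.0027 1" --pt "-0.4835 -0.553 0 0 0 -0.0027 1"

```text
clock: 2.1
position: [0.5682, -0.1235, 0.2308]
tool_rot: [3.141, -0.001, 2.912]
force: [-0.6, 0.5, 1.0]
grip_width: 0.0003
finger_force: 0.0
```

```bash
python3 - <<'E'
from h import *
to((.568,-.129,.122),2.906)
im=grab_frame("top");sd=grab_frame("side")
f=lambda a:cv2.resize(a,(360,360))
save("pics/h1.png",np.hstack([f(im[80:220,170:310]),f(sd[90:230,200:340])]))
E
```

```text
t 2.1 units [-0.0024 -0.0109  0.2177] [ 0.0002 -0.0005  0.0029] pos [ 0.5682 -0.1235  0.2308] rot [ 3.141e+00 -1.000e-03  2.912e+00] q [-0.04  0.46  0.21  1.73 -0.11  0.97  1.56]
```

View pics/h1.png

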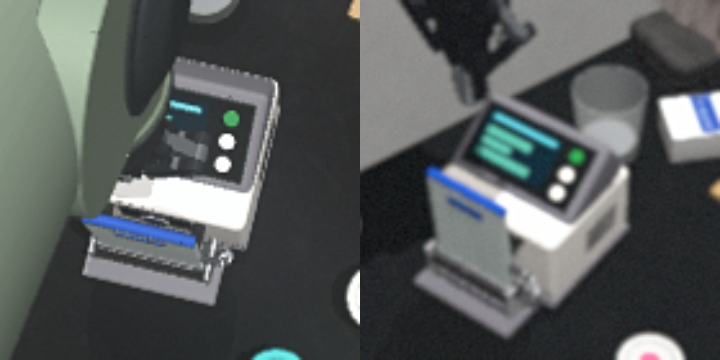

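The side view shows shut fingers above the analyser at (470,95) in the composite, with the blue bar at (465,190). The path behind the bar is clear, so I'm descending.

Request:
play_rows --pt "-0.0024 -0.011 0.06 0 0 0 1" --pt "-0.0024 -0.011 0.12 0 0 0 1" --pt "-0.0024 -0.011 0.17 0 0 0 1" --pt "-0.0024 -0.011 0.216 0 0 0 1" --pt "-0.0024 -0.011 0.216 0 0 0 1" --pt "-0.0024 -0.011 0.216 0 0 0 1"

```text
clock: 2.8
position: [0.5684, -0.1293, 0.124]
tool_rot: [3.141, -0.0, 2.913]
force: [0.2, 1.3, 0.9]
grip_width: -0.0001
finger_force: 0.0
```

```bash
python3 - <<'E'
from h import *
to((.568,-.129,.122),2.906)
sd=grab_frame("side")
save("pics/h2.png",cv2.resize(sd[110:230,200:320],(480,480)))
E
```

```text
t 2.8 units [0.001  0.0004 0.004 ] [ 0.0001 -0.      0.0032] pos [ 0.5684 -0.1293  0.124 ] rot [ 3.141 -0.     2.913] q [-0.    0.6   0.18  1.81 -0.15  0.74  1.6 ]
```

View pics/h2.png

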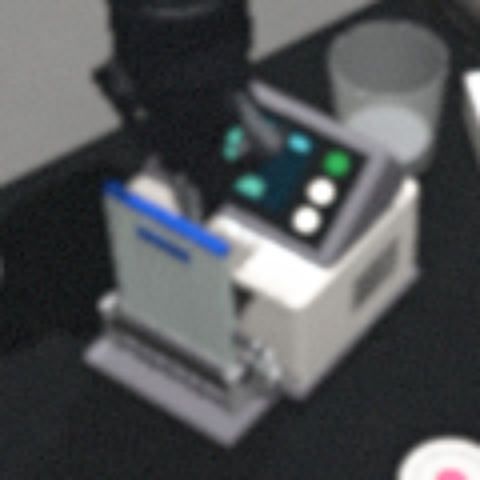

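Finger sits behind the bar, above the ledge and in the middle of it. Now the pull.

Request:
play_rows --pt "0.024 0 0 0 0 0 1" --pt "0.044 0 0 0 0 0 1" --pt "0.062 0 0.002 0 0 0 1" --pt "0.08 0 0.005 0 0 0 1" --pt "0.098 0 0.01 0 0 0 1" --pt "0.116 0 0.018 0 0 0 1" --pt "0.134 0 0.026 0 0 0 1" --pt "0.152 0 0.035 0 0 0 1" --pt "0.17 0 0.045 0 0 0 1" --pt "0.176 0 0.048 0 0 0 1"

```text
clock: 3.85
position: [0.481, -0.1099, 0.0985]
tool_rot: [-3.141, -0.002, 2.911]
force: [0.8, -0.5, -0.3]
grip_width: 0.0001
finger_force: 0.0
```

Request:
play_rows --pt "0 0 0 0 0 0 1" --pt "0 0 0 0 0 0 1" --pt "0 0 0 0 0 0 1" --pt "0 0 0 0 0 0 1"

```text
clock: 4.25
position: [0.4829, -0.1102, 0.0994]
tool_rot: [-3.142, 0.0, 2.912]
force: [-1.5, 0.7, 0.8]
grip_width: 0.0001
finger_force: 0.0
```

```bash
python3 - <<'E'
from h import *
to((.568,-.129,.25),2.906)
sd=grab_frame("side")
save("pics/h3.png",cv2.resize(sd[110:240,190:320],(480,480)))
E
```

```text
t 4.25 units [-0.1744  0.0021 -0.3012] [-0.      0.0001  0.0027] pos [ 0.4829 -0.1102  0.0994] rot [-3.142  0.     2.912] q [-0.02  0.53  0.16  2.05 -0.15  0.57  1.59]
```

View pics/h3.png

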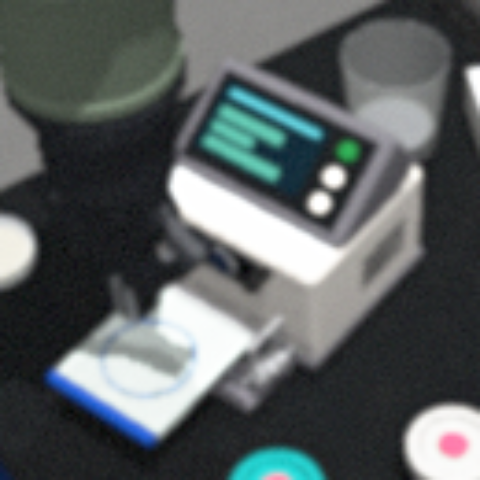

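Step is down and level, with the ring clear at (148,357) in the crop. Next I raise the tool, move over the pink cup and open the fingers, keeping the yaw.

```bash
python3 - <<'E'
from h import *
to((.500,-.316,.2),2.912)
# ring centre from side view: blue ring contour on the step, z=.049
sd=grab_frame("side");S=get_calibration("side")
h=cv2.cvtColor(sd,cv2.COLOR_RGB2HSV);m=cv2.inRange(h,(100,35,60),(130,255,255))
k=np.zeros_like(m);k[190:222,212:246]=m[190:222,212:246]
bar=np.zeros_like(m);bar[205:235,195:240]=cv2.inRange(h,(105,170,80),(130,255,255))[205:235,195:240]
r=cv2.minAreaRect(np.argwhere(bar)[:,::-1].astype(np.float32));print(r,onz(S,*r[0],.049))
k[cv2.dilate(bar,np.ones((5,5)))>0]=0
e=cv2.fitEllipse(np.argwhere(k)[:,::-1].astype(np.float32));print(k.sum()/255,e,onz(S,*e[0],.049))
E
```

```text
t 4.3 units [-0.1273 -0.393  -0.2012] [-0.      0.0001 -0.0002] pos [ 0.4829 -0.1102  0.0994] rot [-3.142  0.     2.912] q [-0.02  0.53  0.16  2.05 -0.15  0.57  1.59]
((216.37432861328125, 220.6933135986328), (34.669647216796875, 3.3537747859954834), 33.023868560791016) [ 0.43636981 -0.09954909  0.049     ]
42.0 ((229.6274871826172, 206.659423828125), (20.71156120300293, 25.231801986694336), 75.49337768554688) [ 0.48573126 -0.10921581  0.049     ]
```

Request:
play_rows --pt "0 0 -0.08 0 0 0 1" --pt "0 0 -0.17 0 0 0 1" --pt "0 -0.1 -0.2 0 0 0 0.5" --pt "-0.03 -0.2 -0.2 0 0 0 0" --pt "-0.06 -0.3 -0.2 0 0 0 0" --pt "-0.1279 -0.3936 -0.2 0 0 0 0" --pt "-0.1279 -0.3936 -0.2 0 0 0 0" --pt "-0.1279 -0.3936 -0.2 0 0 0 0" --pt "-0.1279 -0.3936 -0.2 0 0 0 0" --pt "-0.1279 -0.3936 -0.2 0 0 0 0"

```text
clock: 5.35
position: [0.5001, -0.3149, 0.1993]
tool_rot: [3.141, -0.0, 2.913]
force: [-0.6, 0.0, -0.4]
grip_width: 0.0854
finger_force: 0.0
```

```bash
python3 - <<'E'
from h import *
to((.500,-.316,.014),2.912)
w=get_calibration("wrist");im=grab_frame("wrist")
h=cv2.cvtColor(im,cv2.COLOR_RGB2HSV);m=cv2.inRange(h,(150,60,120),(179,255,255))
n,_,st,c=cv2.connectedComponentsWithStats(m)
for i in range(1,n):
    if st[i][4]>40: print(st[i],c[i],onz(w,*c[i],.045))
save("pics/w1.png",im)
T=get_calibration("top");im=grab_frame("top")
h=cv2.cvtColor(im,cv2.COLOR_RGB2HSV);m=cv2.inRange(h,(105,170,80),(130,255,255))[165:225,180:260]
r=cv2.minAreaRect((np.argwhere(m)[:,::-1]+[180,165]).astype(np.float32));print("bar top",r,onz(T,*r[0],.049))
E
```

```text
t 5.35 units [-0.0005 -0.0024  0.3706] [ 0.0003 -0.0002  0.0004] pos [ 0.5001 -0.3149  0.1993] rot [ 3.141 -0.     2.913] q [ 0.29  0.52  0.24  1.74 -0.15  0.91  1.94]
[350  72  24  25 446] [361.54932735  84.15246637] [ 0.42639017 -0.22704041  0.045     ]
[268 178  22  22 377] [277.9602122  188.66312997] [ 0.49889555 -0.3163809   0.045     ]
bar top ((222.419189453125, 214.98223876953125), (20.13107681274414, 42.72001266479492), 57.425941467285156) [ 0.4576928  -0.10924968  0.049     ]
```

View pics/w1.png

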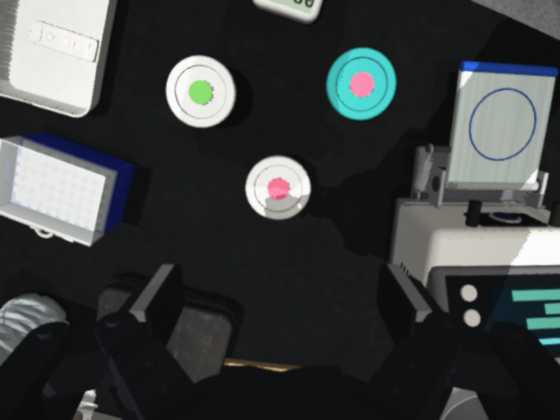

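The wrist view shows the pink cup at (278,188), green at (201,92), turquoise at (362,84) and the ring at about (504,124). The pink cup measures (0.499,-0.316), matching the other views. Descending with fingers open.

```bash
python3 - <<'E'
from h import *
w=get_calibration("wrist");im=grab_frame("wrist")
h=cv2.cvtColor(im,cv2.COLOR_RGB2HSV);m=cv2.inRange(h,(100,60,60),(130,255,255))
k=np.zeros_like(m);k[82:168,460:545]=m[82:168,460:545]
n,l,st,c=cv2.connectedComponentsWithStats(k);i=1+st[1:,4].argmax()
e=cv2.fitEllipse(np.argwhere(l==i)[:,::-1].astype(np.float32));print(st[i],e,onz(w,*e[0],.049))
print("width",np.linalg.norm(onz(w,e[0][0]-e[1][0]/2,e[0][1],.049)-onz(w,e[0][0]+e[1][0]/2,e[0][1],.049)))
E
```

```text
[469  88  68  73 420] ((502.4746398925781, 123.7912368774414), (62.61585235595703, 73.72911071777344), 30.786653518676758) [ 0.48505324 -0.11015461  0.049     ]
width 0.059483425445421616
```

Request:
play_rows --pt "0 -0.002 0.08 0 0 0 0" --pt "0 -0.002 0.16 0 0 0 0" --pt "0 -0.002 0.24 0 0 0 0" --pt "0 -0.002 0.3 0 0 0 0" --pt "0 -0.002 0.33 0 0 0 0" --pt "0 -0.002 0.36 0 0 0 0" --pt "0 -0.002 0.37 0 0 0 0" --pt "0 -0.002 0.37 0 0 0 0" --newtons 30

```text
clock: 6.3
position: [0.5, -0.3173, 0.0145]
tool_rot: [-3.142, 0.0, 2.912]
force: [0.2, 0.4, -0.2]
grip_width: 0.0854
finger_force: 0.0
```

Request:
play_rows --pt "0 0 0 0 0 0 0.2" --pt "0 0 0 0 0 0 0.3" --pt "0 0 0 0 0 0 0.4" --pt "0 0 0 0 0 0 0.6" --pt "0 0 0 0 0 0 1" --pt "0 0 0 0 0 0 1" --pt "0 0 0 0 0 0 1"

```text
clock: 7.0
position: [0.5004, -0.3175, 0.0156]
tool_rot: [-3.141, 0.002, 2.912]
force: [-1.5, 2.2, 11.9]
grip_width: 0.0572
finger_force: 29.5
```

The ring centre is (0.485,-0.110) from two views. The grip is holding at 57 mm and 29.5 N, so I lift.

Request:
play_rows --pt "0 0 -0.01 0 0 0 1" --pt "0 0 -0.04 0 0 0 1" --pt "0 0 -0.09 0 0 0 1" --pt "0 0 -0.14 0 0 0 1" --pt "0 0 -0.18 0 0 0 1" --pt "0 0 -0.2 0 0 0 1" --pt "0 0 -0.2 0 0 0 1"

```text
clock: 7.7
position: [0.5004, -0.3176, 0.116]
tool_rot: [-3.141, 0.003, 2.912]
force: [-0.3, -0.5, -0.4]
grip_width: 0.0572
finger_force: 32.3
```

```bash
python3 - <<'E'
from h import *
s=observe();print(s["grip_width"],s["finger_force"],s["force"])
w=get_calibration("wrist");im=grab_frame("wrist")
h=cv2.cvtColor(im,cv2.COLOR_RGB2HSV);m=cv2.inRange(h,(150,60,120),(179,255,255))
n,_,st,c=cv2.connectedComponentsWithStats(m)
for i in range(1,n):
    if st[i][4]>40: print(st[i],c[i],onz(w,*c[i],.045),onz(w,*c[i],.145))
to((.485,-.110,.112),2.912)
E
```

```text
0.0571912978167051 32.34024555422366 [-0.27785846 -0.49463696 -0.39047526]
[382  58  32  34 872] [397.70642202  74.40825688] [ 0.4262873  -0.22708775  0.045     ] [ 0.42658542 -0.26123471  0.145     ]
[ 255  279   52   46 1872] [280.33279915 301.55982906] [ 0.56256125 -0.33179512  0.045     ] [ 0.49889394 -0.31679364  0.145     ]
t 7.75 units [0.1237 0.3968 0.0054] [-0.0001  0.0004 -0.0002] pos [ 0.5    -0.3173  0.1148] rot [-3.141e+00  1.000e-03  2.912e+00] q [ 0.32  0.63  0.21  1.8  -0.18  0.74  1.97]
```

Cup is in the grip; its lid centre is within about 1 mm of the TCP. Moving over the ring.

Request:
play_rows --pt "0.01 0.03 0 0 0 0 1" --pt "0.03 0.1 0 0 0 0 1" --pt "0.052 0.17 0 0 0 0 1" --pt "0.074 0.24 0 0 0 0 1" --pt "0.095 0.31 0 0 0 0 1" --pt "0.11 0.36 0 0 0 0 1" --pt "0.1215 0.396 0 0 0 0 1" --pt "0.1215 0.396 0 0 0 0 1" --pt "0.1215 0.396 0 0 0 0 1"

```text
clock: 8.65
position: [0.4853, -0.1102, 0.1137]
tool_rot: [-3.141, -0.001, 2.913]
force: [-0.6, -0.6, -1.4]
grip_width: 0.0571
finger_force: 32.4
```

Request:
play_rows --pt "0 0 0.02 0 0 0 1" --pt "0 0 0.04 0 0 0 1" --pt "0 0 0.06 0 0 0 1" --pt "0 0 0.07 0 0 0 1" --pt "0 0 0.076 0 0 0 1" --pt "0 0 0.08 0 0 0 1" --pt "0 0 0.08 0 0 0 1" --pt "0 0 0.08 0 0 0 1"

```text
clock: 9.45
position: [0.486, -0.1107, 0.0745]
tool_rot: [3.142, 0.0, 2.912]
force: [0.0, 0.3, -0.9]
grip_width: 0.057
finger_force: 32.4
```

```bash
python3 - <<'E'
from h import *
to((.486,-.1105,.0645),2.912)
s=observe();print(s["grip_width"],s["finger_force"],s["force"])
a=grab_frame("wrist");b=grab_frame("side")
save("pics/p1.png",np.hstack([cv2.resize(a,(480,360)),cv2.resize(b[140:240,180:269],(320,360))]))
E
```

```text
t 9.45 units [-0.      0.0003  0.0201] [ 0.      0.0002 -0.0002] pos [ 0.486  -0.1107  0.0745] rot [3.142 0.    2.912] q [-0.04  0.58  0.19  2.06 -0.21  0.52  1.65]
0.05703173705910837 32.370599317364395 [ 0.04639048  0.28854714 -0.9026519 ]
```

View pics/p1.png

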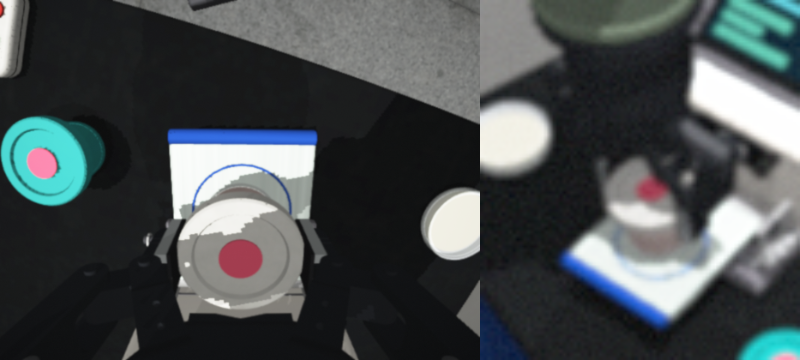

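In the wrist view the cup is upright and centred over the ring at (241,258), about 10 mm above it. I'm lowering gently.

Request:
play_rows --pt "0 0 0.004 0 0 0 1" --pt "0 0 0.008 0 0 0 1" --pt "0 0 0.012 0 0 0 1" --pt "0 0 0.015 0 0 0 1" --pt "0 0 0.017 0 0 0 1" --pt "0 0 0.017 0 0 0 1"

```text
clock: 10.15
position: [0.4857, -0.1106, 0.0656]
tool_rot: [-3.142, -0.0, 2.912]
force: [-0.5, 0.3, -1.3]
grip_width: 0.0568
finger_force: 32.4
```

Request:
play_rows --pt "0 0 0.001 0 0 0 1" --pt "0 0 0.002 0 0 0 1" --pt "0 0 0.002 0 0 0 1"

```text
clock: 10.45
position: [0.4858, -0.1107, 0.0648]
tool_rot: [-3.142, -0.0, 2.912]
force: [-0.5, -0.2, -1.3]
grip_width: 0.057
finger_force: 32.4
```

Request:
play_rows --pt "0 0 0.001 0 0 0 1" --pt "0 0 0.002 0 0 0 1" --pt "0 0 0.002 0 0 0 1"

```text
clock: 10.75
position: [0.4858, -0.1107, 0.0644]
tool_rot: [3.141, 0.0, 2.911]
force: [-5.1, 1.8, 16.8]
grip_width: 0.0572
finger_force: 33.4
```

Request:
play_rows --pt "0 0 0.001 0 0 0 1" --pt "0 0 0.002 0 0 0 1" --pt "0 0 0.002 0 0 0 1"

```text
clock: 11.05
position: [0.4859, -0.1107, 0.0641]
tool_rot: [3.141, 0.001, 2.911]
force: [-10.0, 2.0, 37.0]
grip_width: 0.057
finger_force: 34.5
```

Contact made. I back off to light pressure, open slowly, then retreat upwards.

Request:
play_rows --pt "0 0 -0.002 0 0 0 1" --pt "0 0 -0.003 0 0 0 1" --pt "0 0 -0.003 0 0 0 1" --newtons 20

```text
clock: 11.35
position: [0.4858, -0.1107, 0.0645]
tool_rot: [3.142, 0.0, 2.911]
force: [-3.6, 0.9, 9.3]
grip_width: 0.057
finger_force: 33.0
```

Request:
play_rows --pt "0 0 0 0 0 0 0.3" --pt "0 0 0 0 0 0 0.2" --pt "0 0 0 0 0 0 0.1" --pt "0 0 0 0 0 0 0" --pt "0 0 0 0 0 0 0" --pt "0 0 0 0 0 0 0"

```text
clock: 11.95
position: [0.4858, -0.1107, 0.0643]
tool_rot: [-3.142, -0.0, 2.912]
force: [-0.5, -1.0, -0.7]
grip_width: 0.0854
finger_force: 0.0
```

Request:
play_rows --pt "0 0 -0.02 0 0 0 0" --pt "0 0 -0.06 0 0 0 0" --pt "0 0 -0.12 0 0 0 0" --pt "0 0 -0.18 0 0 0 0" --pt "0 0 -0.24 0 0 0 0" --pt "0 0 -0.24 0 0 0 0" --pt "0 0 -0.24 0 0 0 0"

```text
clock: 12.65
position: [0.486, -0.1105, 0.1851]
tool_rot: [3.141, 0.002, 2.912]
force: [-0.9, -0.4, -0.4]
grip_width: 0.0853
finger_force: 0.0
```

```bash
python3 - <<'E'
from h import *
s=observe();print(s["grip_width"],s["finger_force"],s["force"],s["position"])
w=get_calibration("wrist");a=grab_frame("wrist");b=grab_frame("side")
h=cv2.cvtColor(a,cv2.COLOR_RGB2HSV);m=cv2.inRange(h,(150,60,90),(179,255,255))
n,_,st,c=cv2.connectedComponentsWithStats(m)
for i in range(1,n):
    if st[i][4]>40: print(st[i],c[i],onz(w,*c[i],.094))
save("pics/p2.png",np.hstack([cv2.resize(a,(480,360)),cv2.resize(b[140:240,180:269],(320,360))]))
E
```

```text
0.08527774333408905 0.0 [-0.87053317 -0.42869755 -0.3967135 ] [ 0.48602104 -0.11054377  0.18513414]
[121 147  23  23 416] [131.80769231 157.74519231] [ 0.42395359 -0.20351835  0.094     ]
[267 195  28  27 574] [280.0087108  208.11324042] [ 0.48421023 -0.1099377   0.094     ]
```

View pics/p2.png

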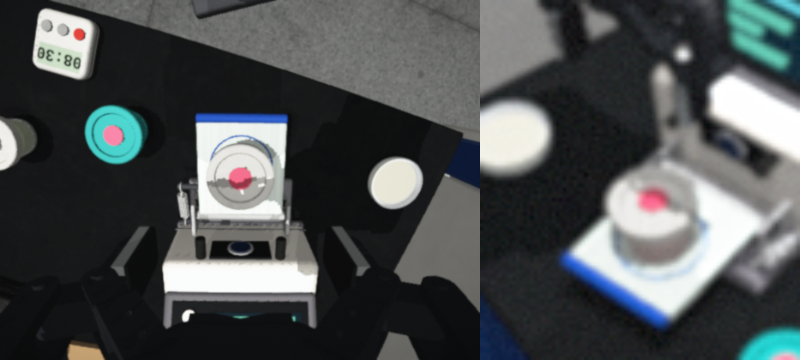

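The pink cup stands upright in the ring at (0.484,-0.110), about 1 mm from the ring's centre. The step is down and the gripper is clear.

```bash
python3 -c "
from workcell import *
print(job_done())"
```

```text
the job is handed in; nothing more can be done
None
```

The step is folded down on its lower stop and the pink cup stands upright in the blue ring, about 1 mm off centre by my last camera reading; the job is handed in, but no verdict came back.

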